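# Rack the box lids in the order of their boxes

## Task

Each lid is hand-fitted to its own box: take the four lids off the boxes on the tray and set them down gently, without dropping them, in the four bays of the drying rack, flat, squarely and right way up. Keep the lids in the same order as their boxes stand on the tray, so that from the robot's left the first box's lid is in the first bay, the second's in the second, and so on, and leave the boxes standing where they are.

Things in the scene. Friction and masses are not known exactly. Their poses are not given: they have to be found in the camera images.
- lid_pale_center (a point): Loose lid, pale natural wood, two thin lines across its top: board 58 (x) by 70 (y) by 8 mm; the point is the board's centre, half-way up. Two battens 5 mm high under it drop loosely into its box. At the start it lies on its own box, 46 mm above that one's origin, same axes, overhanging by 2 mm. Grip it by its 70 mm edges (58 mm apart, room for fingers there) and lift straight up.
- lid_red_center (a point): Loose lid, red lacquered, two thin lines across its top: board 58 (x) by 70 (y) by 8 mm; the point is the board's centre, half-way up. Two battens 5 mm high under it drop loosely into its box. At the start it lies on its own box, 46 mm above that one's origin, same axes, overhanging by 2 mm. Grip it by its 70 mm edges (58 mm apart, room for fingers there) and lift straight up.
- lid_dark_center (a point): Loose lid, dark brown, nearly black, stained, two thin lines across its top: board 58 (x) by 70 (y) by 8 mm; the point is the board's centre, half-way up. Two battens 5 mm high under it drop loosely into its box. At the start it lies on its own box, 46 mm above that one's origin, same axes, overhanging by 2 mm. Grip it by its 70 mm edges (58 mm apart, room for fingers there) and lift straight up.
- lid_blue_center (a point): Loose lid, indigo blue stained, two thin lines across its top: board 58 (x) by 70 (y) by 8 mm; the point is the board's centre, half-way up. Two battens 5 mm high under it drop loosely into its box. At the start it lies on its own box, 46 mm above that one's origin, same axes, overhanging by 2 mm. Grip it by its 70 mm edges (58 mm apart, room for fingers there) and lift straight up.
- box_pale: Small open wooden box, pale natural wood, of the same colour as its lid: 54 mm (x) by 66 mm (y) by 42 mm high, walls 6 mm, 150 g, standing loose on the tray. Origin at the centre of its underside. Its place in the row changes from start to start.
- box_red: Small open wooden box, red lacquered, of the same colour as its lid: 54 mm (x) by 66 mm (y) by 42 mm high, walls 6 mm, 150 g, standing loose on the tray. Origin at the centre of its underside. Its place in the row changes from start to start.
- box_dark: Small open wooden box, dark brown, nearly black, stained, of the same colour as its lid: 54 mm (x) by 66 mm (y) by 42 mm high, walls 6 mm, 150 g, standing loose on the tray. Origin at the centre of its underside. Its place in the row changes from start to start.
- box_blue: Small open wooden box, indigo blue stained, of the same colour as its lid: 54 mm (x) by 66 mm (y) by 42 mm high, walls 6 mm, 150 g, standing loose on the tray. Origin at the centre of its underside. Its place in the row changes from start to start.
- tray: Fixed plywood carrying tray, 96 mm (x) by 430 mm (y). Origin at the centre of its underside, on the bench; floor 12 mm up. y points roughly to the robot's left, x away from the robot. The boxes stand in a row at y = +144, +48, -48, -144 mm (x = 0), within 5 mm: first to fourth from the robot's left. It may lie nearer to the robot than the rack, or farther.
- rack: Fixed wooden drying rack; origin on the bench under its middle; y roughly to the robot's left, x away from it. Two rails along y at x = -14, +14 mm, 8 mm wide, tops 40 mm up; dowel pairs to 62 mm up part four bays, centres y = +144, +48, -48, -144 mm, x = 0, 88 mm free. A lid's 70 mm side lies along the rails, its centre then 49 mm up. Fingers can straddle the rails: only 12 mm high feet beyond.
Mind the look-alikes: they are no part of the job. What is meant by the part that bears lid_blue_center is not pink or yellow, and is the larger of those in its own colour.

How it is judged:
At the end, for the whole second after the job is handed in: Each lid rests in the rack bay numbered (from the robot's left) as its box's place on the tray: within 12 mm of the bay's centre in x and y and 4 mm in height, right way up, flat to 0.12 rad, square to 0.25 rad; the boxes stand upright within 20 mm of where they were (((y of box_pale in the frame of tray between 0.119 and 0.169 m and y of lid_pale_center in the frame of rack between 0.132 and 0.156 m) or (y of box_pale in the frame of tray between 0.023 and 0.073 m and y of lid_pale_center in the frame of rack between 0.036 and 0.06 m) or (y of box_pale in the frame of tray between -0.073 and -0.023 m and y of lid_pale_center in the frame of rack between -0.06 and -0.036 m) or (y of box_pale in the frame of tray between -0.169 and -0.119 m and y of lid_pale_center in the frame of rack between -0.156 and -0.132 m)) and x of lid_pale_center in the frame of rack between -0.012 and 0.012 m and z of lid_pale_center in the frame of rack between 0.045 and 0.053 m and angle between each of lid_pale_center, lid_red_center, lid_dark_center, lid_blue_center's own z axis and vertical below 0.12 rad and angle between the y axis of each of lid_pale_center, lid_red_center, lid_dark_center, lid_blue_center and the y axis of rack, either way round below 0.25 rad and linear speed of each of lid_pale, lid_red, lid_dark, lid_blue below 0.03 m/s and distance of each of box_pale, box_red, box_dark, box_blue from where it was at the start of the episode below 0.02 m and angle between each of box_pale, box_red, box_dark, box_blue's own z axis and vertical below 0.1 rad and ((y of box_red in the frame of tray between 0.119 and 0.169 m and y of lid_red_center in the frame of rack between 0.132 and 0.156 m) or (y of box_red in the frame of tray between 0.023 and 0.073 m and y of lid_red_center in the frame of rack between 0.036 and 0.06 m) or (y of box_red in the frame of tray between -0.073 and -0.023 m and y of lid_red_center in the frame of rack between -0.06 and -0.036 m) or (y of box_red in the frame of tray between -0.169 and -0.119 m and y of lid_red_center in the frame of rack between -0.156 and -0.132 m)) and x of lid_red_center in the frame of rack between -0.012 and 0.012 m and z of lid_red_center in the frame of rack between 0.045 and 0.053 m and ((y of box_dark in the frame of tray between 0.119 and 0.169 m and y of lid_dark_center in the frame of rack between 0.132 and 0.156 m) or (y of box_dark in the frame of tray between 0.023 and 0.073 m and y of lid_dark_center in the frame of rack between 0.036 and 0.06 m) or (y of box_dark in the frame of tray between -0.073 and -0.023 m and y of lid_dark_center in the frame of rack between -0.06 and -0.036 m) or (y of box_dark in the frame of tray between -0.169 and -0.119 m and y of lid_dark_center in the frame of rack between -0.156 and -0.132 m)) and x of lid_dark_center in the frame of rack between -0.012 and 0.012 m and z of lid_dark_center in the frame of rack between 0.045 and 0.053 m and ((y of box_blue in the frame of tray between 0.119 and 0.169 m and y of lid_blue_center in the frame of rack between 0.132 and 0.156 m) or (y of box_blue in the frame of tray between 0.023 and 0.073 m and y of lid_blue_center in the frame of rack between 0.036 and 0.06 m) or (y of box_blue in the frame of tray between -0.073 and -0.023 m and y of lid_blue_center in the frame of rack between -0.06 and -0.036 m) or (y of box_blue in the frame of tray between -0.169 and -0.119 m and y of lid_blue_center in the frame of rack between -0.156 and -0.132 m)) and x of lid_blue_center in the frame of rack between -0.012 and 0.012 m and z of lid_blue_center in the frame of rack between 0.045 and 0.053 m); the robot touches nothing.
It fails at once if a box is pushed more than 30 mm from its place or tipped ((distance of box_pale from where it was at the start of the episode above 0.03 m or angle between box_pale's own z axis and vertical above 0.35 rad) or (distance of box_red from where it was at the start of the episode above 0.03 m or angle between box_red's own z axis and vertical above 0.35 rad) or (distance of box_dark from where it was at the start of the episode above 0.03 m or angle between box_dark's own z axis and vertical above 0.35 rad) or (distance of box_blue from where it was at the start of the episode above 0.03 m or angle between box_blue's own z axis and vertical above 0.35 rad)).
It fails at once if a lid is dropped or thrown: out of the fingers it moves faster than 0.65 m/s, as after a free fall of 20 mm ((contact force between the fingers and lid_pale below 0.05 N and linear speed of lid_pale above 0.65 m/s) or (contact force between the fingers and lid_red below 0.05 N and linear speed of lid_red above 0.65 m/s) or (contact force between the fingers and lid_dark below 0.05 N and linear speed of lid_dark above 0.65 m/s) or (contact force between the fingers and lid_blue below 0.05 N and linear speed of lid_blue above 0.65 m/s)).
It also fails if it takes over 102 s, if anything falls off the work surface, if the arm or the gripper's body presses on something with over 40 N, if the wrist force passes 120 N, or if a joint passes its speed limit or range.

## Robot

A 7-joint arm with a two-finger parallel gripper is mounted at the origin on the work surface. World frame = base frame: x ahead of the robot, y to its left, z up, the work surface at z = 0. Lengths are in m, angles in rad, forces in N, time in s.
With the tool pointing down it reaches from about 0.4 to 0.85 m from the base axis. Payload 10.4 kg.
Tool frame: the origin (TCP) lies midway between the tips of the shut fingers; the grasp point (between the pads) lies 19 mm behind it; z points along the fingers, y is the line along which they close (so a half turn about z gives the same grasp; the last joint's range is limited). The gripper opens to 87 mm and grips with 3 to 60 N. Pads are 19 mm wide; open, the fingers measure 117 mm over their backs; the gripper's body (75 mm by 190 mm) begins 51 mm behind the grasp point.
Start: joints at [-1.262, 0.332, -0.065, 1.46, 0.022, 1.35, -0.088], TCP at [0.204, 0.591, 0.223] pointing down, gripper open.
Joint ranges: [-2.6, 2.6], [-0.5, 2.12], [-1.47, 1.34], [0.16, 2.42], [-1.27, 4.41], [0.06, 2.06], [-2.6, 2.6]. Speed limits (rad/s): [2.22, 2.22, 2.79, 2.79, 3.14, 3.14, 3.14].

## Interface

Orientations are given as a unit quaternion [x, y, z, w].
In Python, from bench import sensors, eyes, order gives the robot as it stands.
- The arm moves only by the tool arm_command, never from a script. Its argument "steps" is a list of rows, each an object with "rot": the turn, a rotation vector about the world's x, y, z in degrees, a list of three; "slide": the shift along the world's x, y, z in m, a list of three; "grip": the opening, from 0 (shut) to 1 (fully open). A call has exactly 8 rows; each row shifts and turns the commanded pose from where the row before left it; what a row does not reach is not made up. A row lasts 1/8 s, in which the tool goes at most 62.5 mm and 10.7 degrees, less where a joint would pass 70% of its speed; a pose out of reach is approached as far as the arm can. A call with a gripper value outside its range is refused whole. The fingers move at their own pace and stop on an object; "newtons" is the grip in N (left out, the last holds). Time passes only in rows, so rows that do not move let the fingers close, or fill a call up. It gives the time, the measured TCP pose, the force, the opening and the grip force at its end, in the units of the state.
- sensors.read_state(): the state, without advancing time (a new reading comes with each control period).
- eyes.camera(name): name is "side" or "top"; returns a dict with "pixels" (420x560x3 uint8, red, green, blue), "intrinsics" (3x3 intrinsics, pixels), "k1" (the pictures are not rectified: a ray, as slopes to the right and down, at radius r is drawn at 1 + k1 r^2 times it, then the intrinsics apply), "pose" (4x4, takes a point from camera to world coordinates). Camera axes: x right, y down, z forward; pixel columns grow to the right and rows downward; lengths in m; the calibration is good to about 2 mm. A picture is of the moment at which its call begins. There is no depth.
- order.close_job(): hands the job in; it is judged then, once.
Trained networks look in a picture, given as the dict that the camera call returned (one of the last four; its "shot" number tells which), for a name from the list of things; names that differ only in an ending like _2 or _b are one class to them, and where a whole thing is asked for, a point or a joint stands for the part that bears it (a point fixed in the world has none). Each returns a list of dicts, best first, with "conf" (0 to 1); they miss things now and then, are a little off and sometimes report something else, mostly with a low value. They report only what shows in the picture. A call takes as long as a camera call. They do not tell look-alikes from the thing itself.
- eyes.look_for(name, picture): "bbox" ([left, top, right, bottom] in pixels, round what is visible of it).
The state is a dict: "time": time; "joint_positions": joint angles; "joint_vel": joint speeds; "joint_torque": joint torques, N m; "ee_pos": TCP position; "eef_rot": TCP orientation; "ft_force": force on the tool from outside, world axes, zero at the start; "torque": the same for the moment, N m; "width": finger opening in m; "grip_force": force on a finger pad.
Only numpy, scipy, OpenCV 4.12 (cv2) and the standard library are available. Lean on these libraries where they do the work, as an engineer would, in place of code of your own. Each camera call takes 0.05 s, during which the arm holds its last target. There are 200 camera calls.

## Working session

There is one attempt and no reset: what is moved stays moved. The work goes in short steps, Python scripts to look and compute and a tool call to move; the robot and the scene stay as the last step left them, time stands still between calls to the robot, and variables do not carry over. Pictures are saved under pics/ and viewed, at most 14 in all, crops included, and the job is handed in when it is done.

Besides the shell and the picture viewer there is one more tool, called after "Request:" by a JSON object that holds its "name" and its "arguments". arm_command: Moves the arm, as the interface text tells. Its arguments: {"type":"object","properties":{"steps":{"type":"array","items":{"type":"object","properties":{"rot":{"type":"array","items":{"type":"number"}},"slide":{"type":"array","items":{"type":"number"}},"grip":{"type":"number"}}}},"newtons":{"type":"number"}},"required":["steps"]}

```bash
mkdir -p pics; cat > h.py <<'E'
import numpy as np, cv2
from bench import sensors, eyes, order
def ray(p,uv):
    K=np.array(p['intrinsics']);k=p['k1']
    d=np.array([(uv[0]-K[0,2])/K[0,0],(uv[1]-K[1,2])/K[1,1]]);s=d.copy()
    for _ in range(30): s=d/(1+k*(s@s))
    T=np.array(p['pose']); return T[:3,3],T[:3,:3]@np.array([s[0],s[1],1])
def at(p,uv,z):
    o,d=ray(p,uv); return o+d*(z-o[2])/d[2]
def proj(p,X):
    T=np.array(p['pose']);c=T[:3,:3].T@(np.array(X)-T[:3,3]);s=c[:2]/c[2];s=s*(1+p['k1']*(s@s))
    K=np.array(p['intrinsics']);return np.array([K[0,0]*s[0]+K[0,2],K[1,1]*s[1]+K[1,2]])
def save(p,n): cv2.imwrite('pics/'+n,p['pixels'][:,:,::-1])
E
python3 - <<'E'
from h import *
for c in ('top','side'):
    p=eyes.camera(c); save(p,c+'0.png'); print(c,np.round(p['pose'],3).tolist(),np.round(p['intrinsics'],1).tolist(),p['k1'])
    for n in ['lid_pale_center','lid_red_center','lid_dark_center','lid_blue_center','box_pale','box_red','box_dark','box_blue','tray','rack']:
        for r in eyes.look_for(n,p)[:3]:
            b=r['bbox'];print(n,round(r['conf'],2),np.round(b).tolist(),np.round(at(p,((b[0]+b[2])/2,(b[1]+b[3])/2),.058),3)[:2])
s=sensors.read_state();print(s['ee_pos'],s['eef_rot'],s['width'],s['time'])
E
```

```text
top [[0.011, -0.979, 0.203, 0.411], [-1.0, -0.01, 0.006, 0.062], [-0.004, -0.203, -0.979, 1.015], [0.0, 0.0, 0.0, 1.0]] [[507.6, 0.0, 282.6], [0.0, 507.6, 201.2], [0.0, 0.0, 1.0]] -0.029046380827566283
lid_pale_center 0.73 [370.0, 173.0, 414.0, 204.0] [ 0.635 -0.144]
lid_red_center 0.57 [222.0, 195.0, 266.0, 226.0] [0.589 0.142]
lid_dark_center 0.75 [276.0, 185.0, 317.0, 220.0] [0.607 0.041]
lid_blue_center 0.88 [293.0, 120.0, 317.0, 148.0] [0.745 0.025]
lid_blue_center 0.74 [322.0, 179.0, 367.0, 213.0] [ 0.62  -0.051]
lid_blue_center 0.57 [341.0, 119.0, 366.0, 144.0] [ 0.752 -0.071]
box_red 0.46 [232.0, 220.0, 264.0, 225.0] [0.566 0.134]
box_dark 0.58 [283.0, 213.0, 310.0, 221.0] [0.578 0.041]
box_blue 0.71 [222.0, 192.0, 268.0, 227.0] [0.592 0.14 ]
tray 0.79 [206.0, 166.0, 428.0, 241.0] [0.605 0.001]
rack 0.69 [223.0, 255.0, 450.0, 314.0] [ 0.451 -0.034]
side [[0.736, -0.377, 0.562, 0.189], [-0.677, -0.42, 0.605, -0.366], [0.008, -0.826, -0.564, 0.468], [0.0, 0.0, 0.0, 1.0]] [[392.2, 0.0, 277.8], [0.0, 392.2, 212.7], [0.0, 0.0, 1.0]] 0.024765140210381155
lid_pale_center 0.72 [366.0
[... 298 characters left out ...]
lid_blue_center 0.59 [229.0, 163.0, 267.0, 183.0] [0.654 0.231]
box_pale 0.74 [363.0, 266.0, 420.0, 303.0] [ 0.595 -0.175]
box_red 0.85 [232.0, 208.0, 271.0, 234.0] [0.544 0.085]
box_red 0.37 [364.0, 269.0, 414.0, 302.0] [ 0.591 -0.174]
box_dark 0.96 [272.0, 221.0, 316.0, 248.0] [0.573 0.007]
box_dark 0.53 [311.0, 222.0, 364.0, 252.0] [ 0.623 -0.048]
box_blue 0.8 [312.0, 242.0, 362.0, 274.0] [ 0.581 -0.084]
box_blue 0.18 [365.0, 267.0, 415.0, 302.0] [ 0.594 -0.173]
tray 0.62 [212.0, 201.0, 445.0, 328.0] [ 0.56  -0.084]
rack 0.92 [158.0, 225.0, 401.0, 417.0] [ 0.428 -0.114]
[0.20358042 0.59093351 0.22258214] [1.65107172e-01 9.86275630e-01 5.06575780e-05 1.55460676e-05] 0.08671951948962724 1.1
```

```bash
python3 - <<'E'
import cv2
a=cv2.imread('pics/top0.png')[110:330,190:470];cv2.imwrite('pics/t0c.png',cv2.resize(a,None,fx=2.8,fy=2.7,interpolation=cv2.INTER_CUBIC))
a=cv2.imread('pics/side0.png')[140:420,150:480];cv2.imwrite('pics/s0c.png',cv2.resize(a,None,fx=2.1,fy=2.1,interpolation=cv2.INTER_CUBIC))
E
```

```text
(no output)
```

View pics/t0c.png

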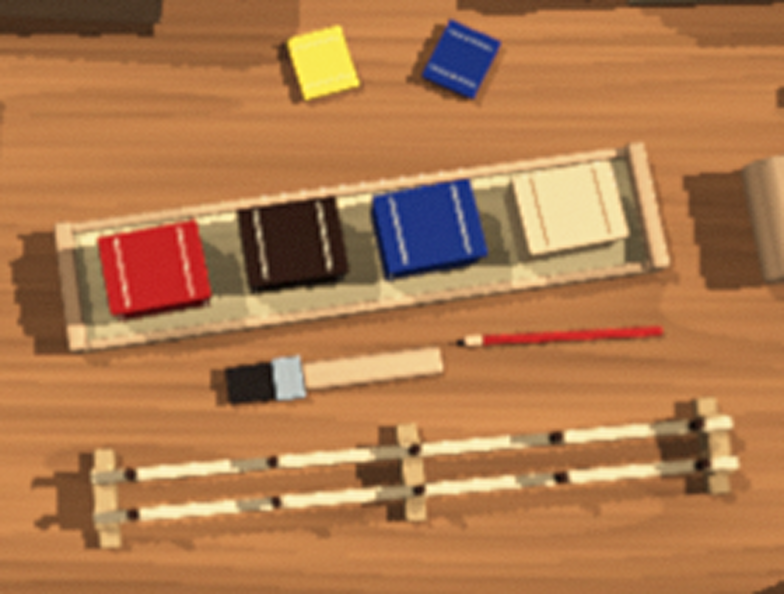

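View pics/s0c.png

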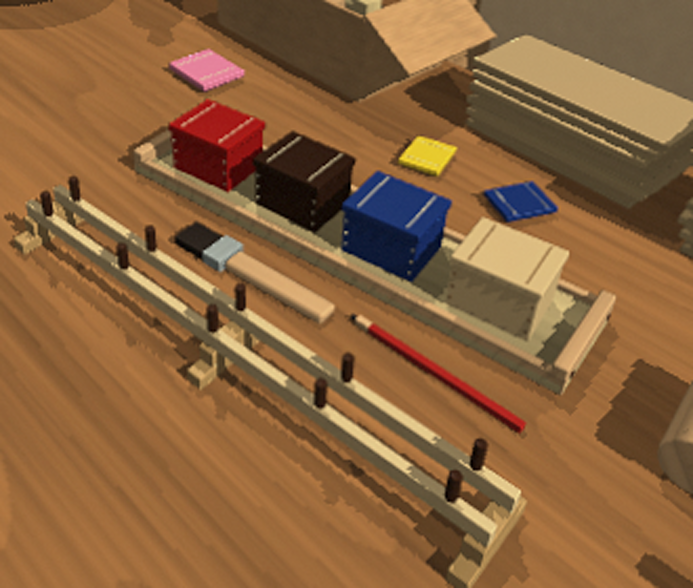

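Top crop: from the left, the boxes on the tray are red (155,268), dark (292,243), blue (430,226) and pale (570,208). The rack is nearer the robot, with its dowels at rows about 425–515. The small blue and yellow lids behind the tray are look-alikes. Next I'll fit the lid and rack poses precisely.

```bash
cat > fit.py <<'E'
from h import *
from scipy.optimize import differential_evolution, least_squares
def grad(p):
    im=cv2.GaussianBlur(p['pixels'],(0,0),0.8).astype(np.float32)
    gx=cv2.Sobel(im,cv2.CV_32F,1,0);gy=cv2.Sobel(im,cv2.CV_32F,0,1)
    return gx,gy
def edges(x,y,a,z):
    R=np.array([[np.cos(a),-np.sin(a)],[np.sin(a),np.cos(a)]])
    c=[np.r_[R@[sx*.029,sy*.035]+[x,y],z] for sx,sy in((1,1),(-1,1),(-1,-1),(1,-1))]
    return [(c[i],c[(i+1)%4]) for i in range(4)]
def lidfit(ps,x0,z,r=.008):
    G=[grad(p) for p in ps]
    def cost(v):
        s=0
        for p,(gx,gy) in zip(ps,G):
            for A,B in edges(*v,z):
                q=np.array([proj(p,A+(B-A)*t) for t in np.linspace(.05,.95,14)],np.float32)
                n=q[-1]-q[0];n=np.array([-n[1],n[0]])/np.hypot(*n)
                f=lambda g:cv2.remap(g,q[None,:,0],q[None,:,1],cv2.INTER_LINEAR)[0]
                d=np.abs(f(gx)*n[0]+f(gy)*n[1]).max(1)
                s-=np.minimum(d,250).mean()
        return s
    r_=differential_evolution(cost,[(x0[0]-r,x0[0]+r),(x0[1]-r,x0[1]+r),(x0[2]-.2,x0[2]+.2)],seed=1,maxiter=40,popsize=8,tol=1e-4)
    return r_.x,r_.fun
E
python3 - <<'E'
from fit import *
P=[eyes.camera('top'),eyes.camera('side')]
L={'red':(.591,.141),'dark':(.608,.041),'blue':(.622,-.048),'pale':(.638,-.146)}
for n,(x,y) in L.items():
    for ps in (P,P[:1],P[1:]):
        v,f=lidfit(ps,(x,y,-.09 if 0 else .0),.062,.012); print(n,np.round(v,4),round(f,0))
# rack: dark dowel blobs
obs=[]
p=P[0]; hs=p['pixels'].astype(int)
cu=[(130,474),(272,462),(413,450),(555,437),(696,425)];cl=[(133,515),(275,502),(417,490),(560,477),(702,464)]
def cent(u,v,p):
    im=p['pixels'].astype(float).sum(2);u0,v0=int(round(u)),int(round(v));w=im[v0-4:v0+5,u0-4:u0+5]
    m=np.clip(260-w,0,None);yy,xx=np.mgrid[v0-4:v0+5,u0-4:u0+5];return (m*xx).sum()/m.sum(),(m*yy).sum()/m.sum()
for xs,cc in((.014,cu),(-.014,cl)):
    for k,(a,b) in enumerate(cc):
        obs.append((xs,.192-.096*k,cent(190+a/2.8,110+b/2.7,p)))
def res(v,full=False):
    o=[]
    for xs,ys,uv in obs:
        c,s=np.cos(v[2]),np.sin(v[2]);o.append(proj(p,[v[0]+c*xs-s*ys,v[1]+s*xs+c*ys,.052])-uv)
    return np.array(o).ravel()
r=least_squares(res,[.45,-.035,0]);print('rack',r.x);print(np.round(r.fun.reshape(-1,2),1).tolist())
p=P[1];im=p['pixels'].copy()
c,s=np.cos(r.x[2]),np.sin(r.x[2])
for xs in(.014,-.014):
    for k in range(5):
        ys=.192-.096*k;q=[proj(p,[r.x[0]+c*xs-s*ys,r.x[1]+s*xs+c*ys,z]) for z in(.04,.062)]
        cv2.line(im,*[tuple(int(t) for t in np.round(a)) for a in q],(0,255,0),1)
cv2.imwrite('pics/s1.png',cv2.resize(im[200:420,150:420],None,fx=2.6,fy=2.6)[:,:,::-1])
E
```

```text
red [0.5922 0.1398 0.1941] -1630.0
red [0.5925 0.1405 0.1986] -965.0
red [0.5913 0.1378 0.1997] -746.0
dark [0.6099 0.0451 0.1484] -1400.0
dark [0.6096 0.0455 0.1612] -866.0
dark [0.6121 0.0421 0.1337] -604.0
blue [ 0.6251 -0.0494  0.1929] -1539.0
blue [ 0.6254 -0.0462  0.2   ] -902.0
blue [ 0.6236 -0.0515  0.1964] -762.0
pale [ 0.6389 -0.1473  0.1997] -1650.0
pale [ 0.6393 -0.1458  0.1877] -888.0
pale [ 0.6381 -0.1479  0.2   ] -824.0
rack [ 0.45289457 -0.03810586  0.09842662]
[[-0.5, -0.3], [-0.3, 0.0], [0.0, -0.1], [0.2, -0.1], [0.3, -0.3], [-0.3, 0.2], [-0.2, 0.3], [0.1, 0.0], [0.2, 0.1], [0.6, 0.1]]
```

View pics/s1.png

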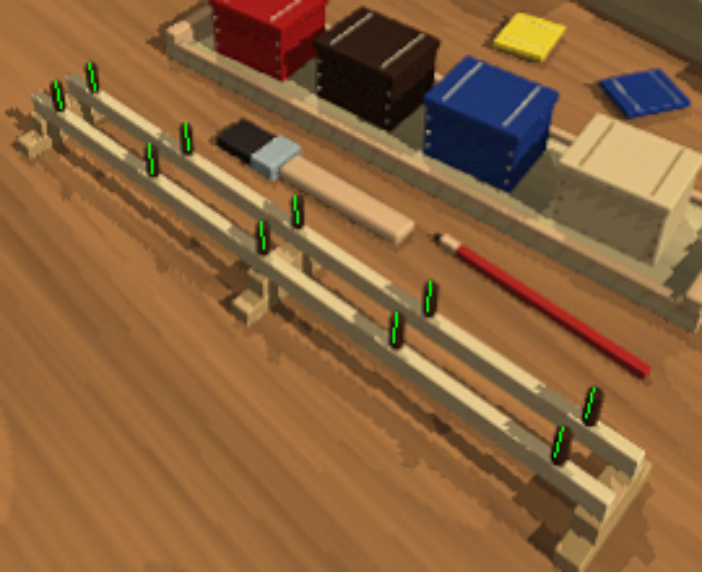

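Side picture: the projected dowels (green) fall on the real ones, from (58,95) to (560,445). The rack fit is good. The lid yaw hit its search bound, so I'll refit around 0.16.

```bash
python3 - <<'E'
from fit import *
P=[eyes.camera('top'),eyes.camera('side')]
L={'red':(.592,.140),'dark':(.610,.045),'blue':(.625,-.049),'pale':(.639,-.147)}
im=P[0]['pixels'].copy();im2=P[1]['pixels'].copy()
im=cv2.resize(im[150:240,190:470],None,fx=2.8,fy=2.8);im2=cv2.resize(im2[170:310,200:480],None,fx=2.8,fy=2.8)
for i,(n,(x,y)) in enumerate(L.items()):
    for ps in (P[:1],P[1:],P):
        v,f=lidfit(ps,(x,y,.18),.062,.008); print(n,np.round(v,4),round(f,0))
    for A,B in edges(*v,.062):
        for m,p,o in((im,P[0],(190,150)),(im2,P[1],(200,170))):
            cv2.line(m,*[tuple(int(t) for t in np.round((proj(p,q)-o+.5)*2.8)) for q in(A,B)],(0,255,0),1)
    rk=np.array([.4529,-.0381]);yl=.144-.096*i
    print('bay',np.round(rk+[-np.sin(.0984)*yl,np.cos(.0984)*yl],4))
cv2.imwrite('pics/l2.png',np.vstack([im,im2])[:,:,::-1][:600])
E
```

```text
red [0.5924 0.1406 0.203 ] -965.0
red [0.5915 0.1378 0.1922] -743.0
red [0.5922 0.1399 0.1953] -1630.0
bay [0.4388 0.1052]
dark [0.6096 0.0455 0.1614] -868.0
dark [0.6121 0.0422 0.1303] -602.0
dark [0.6098 0.045  0.1482] -1401.0
bay [0.4482 0.0097]
blue [ 0.6255 -0.0461  0.2057] -904.0
blue [ 0.6235 -0.0515  0.1966] -761.0
blue [ 0.6252 -0.0493  0.1906] -1540.0
bay [ 0.4576 -0.0859]
pale [ 0.6391 -0.1458  0.1884] -888.0
pale [ 0.6381 -0.1479  0.202 ] -824.0
pale [ 0.6389 -0.1473  0.2052] -1651.0
bay [ 0.467  -0.1814]
```

View pics/l2.png

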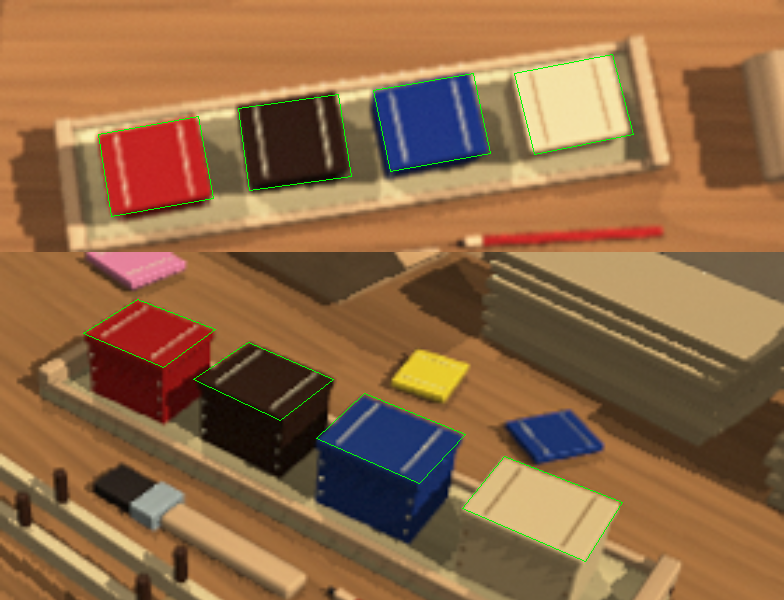

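The projected outlines sit on all four lids: red (155,165), dark (293,140), blue (430,122), pale (573,104) in the upper half. Moving to red first.

Request:
{"name": "arm_command", "arguments": {"steps": [{"slide": [0.0324,-0.0376,0],"rot": [0,0,-5],"grip": 1},{"slide": [0.0324,-0.0376,0],"rot": [0,0,-5],"grip": 1},{"slide": [0.0324,-0.0376,0],"rot": [0,0,-5],"grip": 1},{"slide": [0.0324,-0.0376,0],"rot": [0,0,-5],"grip": 1},{"slide": [0.0324,-0.0376,0],"rot": [0,0,-5],"grip": 1},{"slide": [0.0324,-0.0376,0],"rot": [0,0,-5],"grip": 1},{"slide": [0.0324,-0.0376,0],"rot": [0,0,-5],"grip": 1},{"slide": [0.0324,-0.0376,0],"rot": [0,0,-5],"grip": 1}], "newtons": 15}}

```text
time: 2.3
ee_pos: [0.4637, 0.2889, 0.2229]
eef_rot: [0.494, 0.87, 0.0, 0.0]
ft_force: [-0.1, 0.6, 0.2]
width: 0.0872
grip_force: 0.0
```

Request:
{"name": "arm_command", "arguments": {"steps": [{"slide": [0.0324,-0.0376,0],"rot": [0,0,-5],"grip": 1},{"slide": [0.0324,-0.0376,0],"rot": [0,0,-5],"grip": 1},{"slide": [0.0324,-0.0376,0],"rot": [0,0,-5],"grip": 1},{"slide": [0.0324,-0.0376,0],"rot": [0,0,-5],"grip": 1},{"slide": [0,0,-0.04],"grip": 1},{"slide": [0,0,-0.04],"grip": 1},{"slide": [0,0,0],"grip": 1},{"slide": [0,0,0],"grip": 1}]}}

```text
schema error: expected keys rot, slide, grip
```

Request:
{"name": "arm_command", "arguments": {"steps": [{"slide": [0.0322,-0.0374,0],"rot": [0,0,-4.9],"grip": 1},{"slide": [0.0322,-0.0374,0],"rot": [0,0,-4.9],"grip": 1},{"slide": [0.0322,-0.0374,0],"rot": [0,0,-4.9],"grip": 1},{"slide": [0.0322,-0.0374,0],"rot": [0,0,-4.9],"grip": 1},{"slide": [0,0,-0.04],"rot": [0,0,0],"grip": 1},{"slide": [0,0,-0.04],"rot": [0,0,0],"grip": 1},{"slide": [0,0,0],"rot": [0,0,0],"grip": 1},{"slide": [0,0,0],"rot": [0,0,0],"grip": 1}]}}

```text
time: 3.3
ee_pos: [0.5923, 0.1408, 0.1443]
eef_rot: [0.633, 0.774, 0.001, 0.0]
ft_force: [-0.1, -0.5, 0.8]
width: 0.0872
grip_force: 0.0
```

Request:
{"name": "arm_command", "arguments": {"steps": [{"slide": [0,-0.001,-0.025],"rot": [0,0,0],"grip": 1},{"slide": [0,0,-0.025],"rot": [0,0,0],"grip": 1},{"slide": [0,0,-0.02],"rot": [0,0,0],"grip": 1},{"slide": [0,0,-0.015],"rot": [0,0,0],"grip": 1},{"slide": [0,0,-0.01],"rot": [0,0,0],"grip": 1},{"slide": [0,0,-0.006],"rot": [0,0,0],"grip": 1},{"slide": [0,0,0],"rot": [0,0,0],"grip": 1},{"slide": [0,0,0],"rot": [0,0,0],"grip": 1}]}}

```text
time: 4.3
ee_pos: [0.592, 0.1396, 0.0421]
eef_rot: [0.633, 0.774, 0.0, 0.0]
ft_force: [-0.7, 0.2, -0.0]
width: 0.0867
grip_force: 0.0
```

```bash
python3 - <<'E'
from h import *
p=eyes.camera('side');cv2.imwrite('pics/s3.png',cv2.resize(p['pixels'][110:300,180:400],None,fx=3,fy=3)[:,:,::-1])
E
```

```text
(no output)
```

View pics/s3.png

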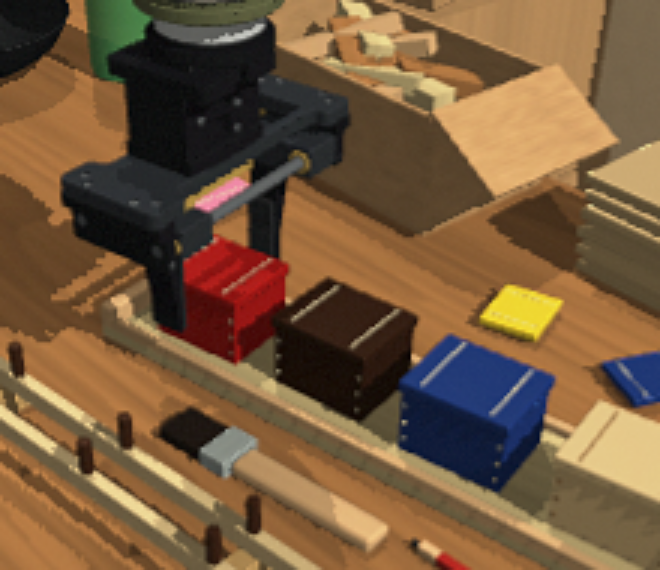

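The picture shows the fingers straddling the red box, with the near fingertip at (170,325), clear of the tray wall. Closing.

Request:
{"name": "arm_command", "arguments": {"steps": [{"slide": [0,0,0],"rot": [0,0,0],"grip": 0.4},{"slide": [0,0,0],"rot": [0,0,0],"grip": 0.4},{"slide": [0,0,0],"rot": [0,0,0],"grip": 0.4},{"slide": [0,0,0],"rot": [0,0,0],"grip": 0.4},{"slide": [0,0,0],"rot": [0,0,0],"grip": 0.4},{"slide": [0,0,0.005],"rot": [0,0,0],"grip": 0.4},{"slide": [0,0,0.01],"rot": [0,0,0],"grip": 0.4},{"slide": [0,0,0.01],"rot": [0,0,0],"grip": 0.4}]}}

```text
time: 5.35
ee_pos: [0.5917, 0.1395, 0.0676]
eef_rot: [0.634, 0.774, 0.0, 0.0]
ft_force: [0.7, 0.5, -0.4]
width: 0.0579
grip_force: 15.0
```

Request:
{"name": "arm_command", "arguments": {"steps": [{"slide": [0,0,0.025],"rot": [0,0,0],"grip": 0.4},{"slide": [-0.0306,-0.0069,0.005],"rot": [0,0,-1.15],"grip": 0.4},{"slide": [-0.0306,-0.0069,0],"rot": [0,0,-1.15],"grip": 0.4},{"slide": [-0.0306,-0.0069,0],"rot": [0,0,-1.15],"grip": 0.4},{"slide": [-0.0306,-0.0069,0],"rot": [0,0,-1.15],"grip": 0.4},{"slide": [-0.0306,-0.0069,0],"rot": [0,0,-1.15],"grip": 0.4},{"slide": [0,0,0],"rot": [0,0,0],"grip": 0.4},{"slide": [0,0,-0.02],"rot": [0,0,0],"grip": 0.4}]}}

```text
time: 6.35
ee_pos: [0.4405, 0.1059, 0.0783]
eef_rot: [0.671, 0.741, 0.002, 0.001]
ft_force: [-0.1, -0.4, -0.4]
width: 0.0577
grip_force: 15.0
```

```bash
python3 - <<'E'
from fit import *
s=sensors.read_state();e=s['ee_pos'];P=[eyes.camera('side')];print(e)
z=e[2]+.016+.004
for ps in (P,): print(lidfit(ps,(e[0],e[1],.1),z,.01))
p=P[0];cv2.imwrite('pics/s4.png',cv2.resize(p['pixels'][150:350,120:340],None,fx=3,fy=3)[:,:,::-1])
E
```

```text
[0.44052686 0.10588012 0.07828479]
(array([0.4401512 , 0.09664473, 0.08448552]), np.float64(-675.5778198242188))
```

View pics/s4.png

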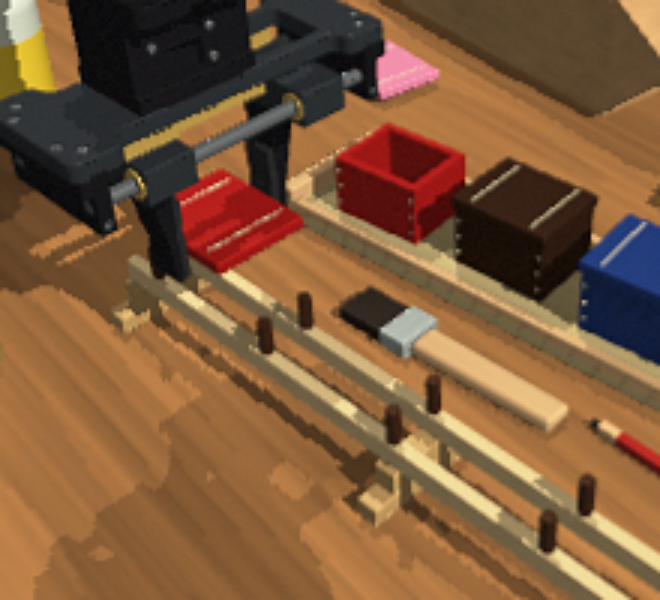

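The red lid is held over bay 1 at crop (235,220). The single-view fit suggests it may be off along y, so I'll check the visible corners and the top view.

```bash
python3 - <<'E'
from fit import *
e=sensors.read_state()['ee_pos'];p=eyes.camera('side');t=eyes.camera('top')
z=e[2]+.02
for y in (e[1],e[1]-.009):
  print([np.round((proj(p,A)-[120,150])*3) for A,B in edges(e[0],y,.1,z)])
for n,uv in (('right',(302,220)),('bot',(220,268)),('top',(225,170))):
  print(n,np.round(at(p,(uv[0]/3+120,uv[1]/3+150),z),4))
im=t['pixels'].copy();im=cv2.resize(im[230:330,180:320],None,fx=5,fy=5)
for A,B in edges(e[0],e[1],.1,z): cv2.line(im,*[tuple(int(q) for q in (proj(t,X)-[180,230]+.5)*5) for X in(A,B)],(0,255,0),1)
cv2.imwrite('pics/t5.png',im[:,:,::-1])
E
```

```text
[array([220., 171.]), array([134., 215.]), array([216., 269.]), array([302., 220.])]
[array([229., 178.]), array([143., 223.]), array([225., 278.]), array([312., 227.])]
right [0.4709 0.0731 0.0952]
bot [0.4155 0.0669 0.0952]
top [0.467  0.1423 0.0952]
```

View pics/t5.png

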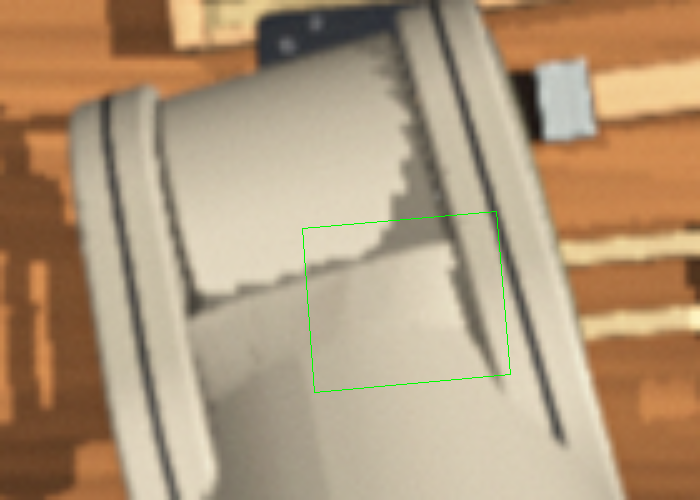

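The corners match the expected pose: measured (302,220) and (220,268), predicted (302,220) and (216,269). So the lid is centred and flat, and the fit was fooled by the finger. In the top view the arm hides the lid. Lowering.

Request:
{"name": "arm_command", "arguments": {"steps": [{"slide": [0,0,-0.015],"rot": [0,0,0],"grip": 0.4},{"slide": [0,0,-0.012],"rot": [0,0,0],"grip": 0.4},{"slide": [0,0,-0.008],"rot": [0,0,0],"grip": 0.4},{"slide": [0,0,-0.004],"rot": [0,0,0],"grip": 0.4},{"slide": [0,0,-0.002],"rot": [0,0,0],"grip": 0.4},{"slide": [0,0,0],"rot": [0,0,0],"grip": 0.4},{"slide": [0,0,0],"rot": [0,0,0],"grip": 0.4},{"slide": [0,0,0],"rot": [0,0,0],"grip": 0.4}]}}

```text
time: 7.5
ee_pos: [0.4387, 0.1051, 0.0358]
eef_rot: [0.671, 0.741, 0.0, 0.0]
ft_force: [0.1, 0.3, -0.3]
width: 0.0578
grip_force: 15.0
```

Request:
{"name": "arm_command", "arguments": {"steps": [{"slide": [0,0,-0.001],"rot": [0,0,0],"grip": 0.4},{"slide": [0,0,-0.001],"rot": [0,0,0],"grip": 0.4},{"slide": [0,0,-0.0005],"rot": [0,0,0],"grip": 0.4},{"slide": [0,0,0],"rot": [0,0,0],"grip": 0.4},{"slide": [0,0,0],"rot": [0,0,0],"grip": 0.4},{"slide": [0,0,0],"rot": [0,0,0],"grip": 0.4},{"slide": [0,0,0],"rot": [0,0,0],"grip": 0.4},{"slide": [0,0,0],"rot": [0,0,0],"grip": 0.4}]}}

```text
time: 8.5
ee_pos: [0.4386, 0.105, 0.0331]
eef_rot: [0.671, 0.741, 0.0, 0.0]
ft_force: [0.3, -0.1, -0.3]
width: 0.0575
grip_force: 15.0
```

Request:
{"name": "arm_command", "arguments": {"steps": [{"slide": [0,0,0],"rot": [0,0,0],"grip": 0.75},{"slide": [0,0,0],"rot": [0,0,0],"grip": 0.8},{"slide": [0,0,0],"rot": [0,0,0],"grip": 1},{"slide": [0,0,0],"rot": [0,0,0],"grip": 1},{"slide": [0,0,0.02],"rot": [0,0,0],"grip": 1},{"slide": [0,0,0.025],"rot": [0,0,0],"grip": 1},{"slide": [0,0,0.025],"rot": [0,0,0],"grip": 1},{"slide": [0,0,0.02],"rot": [0,0,0],"grip": 1}]}}

```text
time: 9.5
ee_pos: [0.4387, 0.1051, 0.1241]
eef_rot: [0.671, 0.741, 0.0, 0.0]
ft_force: [1.5, 0.4, -1.0]
width: 0.0871
grip_force: 0.0
```

Request:
{"name": "arm_command", "arguments": {"steps": [{"slide": [0.0342,-0.0121,0],"rot": [0,0,0.56],"grip": 1},{"slide": [0.0342,-0.0121,0],"rot": [0,0,0.56],"grip": 1},{"slide": [0.0342,-0.0121,0],"rot": [0,0,0.56],"grip": 1},{"slide": [0.0342,-0.0121,0],"rot": [0,0,0.56],"grip": 1},{"slide": [0.0342,-0.0121,0],"rot": [0,0,0.56],"grip": 1},{"slide": [0,0,-0.02],"rot": [0,0,0],"grip": 1},{"slide": [0,0,-0.01],"rot": [0,0,0],"grip": 1},{"slide": [0,0,0],"rot": [0,0,0],"grip": 1}]}}

```text
time: 10.5
ee_pos: [0.6081, 0.0451, 0.092]
eef_rot: [0.653, 0.757, -0.001, -0.001]
ft_force: [-0.2, 0.6, -0.0]
width: 0.087
grip_force: 0.0
```

```bash
python3 - <<'E'
from h import *
p=eyes.camera('side');cv2.imwrite('pics/s6.png',cv2.resize(p['pixels'][130:330,140:400],None,fx=2.8,fy=2.8)[:,:,::-1])
print(sensors.read_state()['ee_pos'])
E
```

```text
[0.60873066 0.04511113 0.09285004]
```

View pics/s6.png

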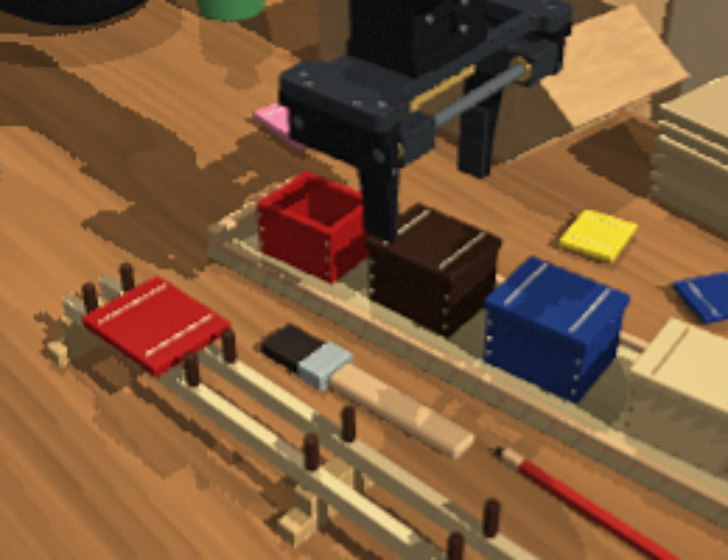

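The red lid lies flat between the dowels of bay 1 at (158,325), and the gripper stands over the dark lid at (430,250). Descending and gripping.

Request:
{"name": "arm_command", "arguments": {"steps": [{"slide": [0,0,-0.02],"rot": [0,0,0],"grip": 1},{"slide": [0,0,-0.015],"rot": [0,0,0],"grip": 1},{"slide": [0,0,-0.01],"rot": [0,0,0],"grip": 1},{"slide": [0,0,-0.006],"rot": [0,0,0],"grip": 1},{"slide": [0,0,0],"rot": [0,0,0],"grip": 1},{"slide": [0,0,0],"rot": [0,0,0],"grip": 1},{"slide": [0,0,0],"rot": [0,0,0],"grip": 0.4},{"slide": [0,0,0],"rot": [0,0,0],"grip": 0.4}]}}

```text
time: 11.55
ee_pos: [0.6098, 0.0446, 0.0424]
eef_rot: [0.653, 0.757, 0.0, 0.0]
ft_force: [-1.1, 0.4, 0.3]
width: 0.0746
grip_force: 0.0
```

Request:
{"name": "arm_command", "arguments": {"steps": [{"slide": [0,0,0],"rot": [0,0,0],"grip": 0.4},{"slide": [0,0,0],"rot": [0,0,0],"grip": 0.4},{"slide": [0,0,0],"rot": [0,0,0],"grip": 0.4},{"slide": [0,0,0],"rot": [0,0,0],"grip": 0.4},{"slide": [0,0,0],"rot": [0,0,0],"grip": 0.4},{"slide": [0,0,0],"rot": [0,0,0],"grip": 0.4},{"slide": [0,0,0],"rot": [0,0,0],"grip": 0.4},{"slide": [0,0,0],"rot": [0,0,0],"grip": 0.4}]}}

```text
time: 12.55
ee_pos: [0.6098, 0.0446, 0.0422]
eef_rot: [0.653, 0.757, 0.0, 0.0]
ft_force: [1.9, 0.2, 2.6]
width: 0.0582
grip_force: 15.0
```

Request:
{"name": "arm_command", "arguments": {"steps": [{"slide": [0,0,0.005],"rot": [0,0,0],"grip": 0.4},{"slide": [0,0,0.01],"rot": [0,0,0],"grip": 0.4},{"slide": [0,0,0.02],"rot": [0,0,0],"grip": 0.4},{"slide": [0,0,0.02],"rot": [0,0,0],"grip": 0.4},{"slide": [-0.0323,-0.007,0],"rot": [0,0,-0.56],"grip": 0.4},{"slide": [-0.0323,-0.007,0],"rot": [0,0,-0.56],"grip": 0.4},{"slide": [-0.0323,-0.007,0],"rot": [0,0,-0.56],"grip": 0.4},{"slide": [-0.0323,-0.007,0],"rot": [0,0,-0.56],"grip": 0.4}]}}

```text
time: 13.55
ee_pos: [0.4798, 0.0163, 0.0983]
eef_rot: [0.668, 0.744, 0.001, 0.0]
ft_force: [0.2, 0.4, 0.7]
width: 0.0575
grip_force: 15.0
```

Request:
{"name": "arm_command", "arguments": {"steps": [{"slide": [-0.0323,-0.007,0],"rot": [0,0,-0.56],"grip": 0.4},{"slide": [0,0,0],"rot": [0,0,0],"grip": 0.4},{"slide": [0,0,-0.02],"rot": [0,0,0],"grip": 0.4},{"slide": [0,0,-0.02],"rot": [0,0,0],"grip": 0.4},{"slide": [0,0,-0.012],"rot": [0,0,0],"grip": 0.4},{"slide": [0,0,-0.007],"rot": [0,0,0],"grip": 0.4},{"slide": [0,0,-0.003],"rot": [0,0,0],"grip": 0.4},{"slide": [0,0,0],"rot": [0,0,0],"grip": 0.4}]}}

```text
time: 14.55
ee_pos: [0.4483, 0.0096, 0.0353]
eef_rot: [0.671, 0.741, 0.0, 0.0]
ft_force: [0.2, -0.2, -0.3]
width: 0.0581
grip_force: 15.0
```

Request:
{"name": "arm_command", "arguments": {"steps": [{"slide": [0,0,-0.001],"rot": [0,0,0],"grip": 0.4},{"slide": [0,0,-0.001],"rot": [0,0,0],"grip": 0.4},{"slide": [0,0,0],"rot": [0,0,0],"grip": 0.4},{"slide": [0,0,0],"rot": [0,0,0],"grip": 0.4},{"slide": [0,0,0],"rot": [0,0,0],"grip": 0.4},{"slide": [0,0,0],"rot": [0,0,0],"grip": 0.4},{"slide": [0,0,0],"rot": [0,0,0],"grip": 0.75},{"slide": [0,0,0],"rot": [0,0,0],"grip": 0.8}]}}

```text
time: 15.55
ee_pos: [0.448, 0.0095, 0.033]
eef_rot: [0.671, 0.741, -0.0, -0.0]
ft_force: [0.1, 0.1, 0.3]
width: 0.0668
grip_force: 0.0
```

Request:
{"name": "arm_command", "arguments": {"steps": [{"slide": [0,0,0],"rot": [0,0,0],"grip": 1},{"slide": [0,0,0],"rot": [0,0,0],"grip": 1},{"slide": [0,0,0],"rot": [0,0,0],"grip": 1},{"slide": [0,0,0.02],"rot": [0,0,0],"grip": 1},{"slide": [0,0,0.025],"rot": [0,0,0],"grip": 1},{"slide": [0,0,0.025],"rot": [0,0,0],"grip": 1},{"slide": [0,0,0.02],"rot": [0,0,0],"grip": 1},{"slide": [0,0,0],"rot": [0,0,0],"grip": 1}]}}

```text
time: 16.55
ee_pos: [0.449, 0.0098, 0.1242]
eef_rot: [0.671, 0.741, 0.001, 0.001]
ft_force: [-0.0, -0.2, -0.6]
width: 0.0867
grip_force: 0.0
```

Request:
{"name": "arm_command", "arguments": {"steps": [{"slide": [0.0353,-0.0118,0],"rot": [0,0,1.1],"grip": 1},{"slide": [0.0353,-0.0118,0],"rot": [0,0,1.1],"grip": 1},{"slide": [0.0353,-0.0118,0],"rot": [0,0,1.1],"grip": 1},{"slide": [0.0353,-0.0118,0],"rot": [0,0,1.1],"grip": 1},{"slide": [0.0353,-0.0118,0],"rot": [0,0,1.1],"grip": 1},{"slide": [0,0,-0.02],"rot": [0,0,0],"grip": 1},{"slide": [0,0,-0.01],"rot": [0,0,0],"grip": 1},{"slide": [0,0,0],"rot": [0,0,0],"grip": 1}]}}

```text
time: 17.55
ee_pos: [0.623, -0.049, 0.0916]
eef_rot: [0.635, 0.772, -0.001, -0.001]
ft_force: [1.0, -0.2, -0.1]
width: 0.087
grip_force: 0.0
```

```bash
python3 - <<'E'
from h import *
p=eyes.camera('side');cv2.imwrite('pics/s7.png',cv2.resize(p['pixels'][130:330,140:400],None,fx=2.8,fy=2.8)[:,:,::-1])
print(sensors.read_state()['ee_pos'])
E
```

```text
[ 0.62370473 -0.04901966  0.09264808]
```

View pics/s7.png

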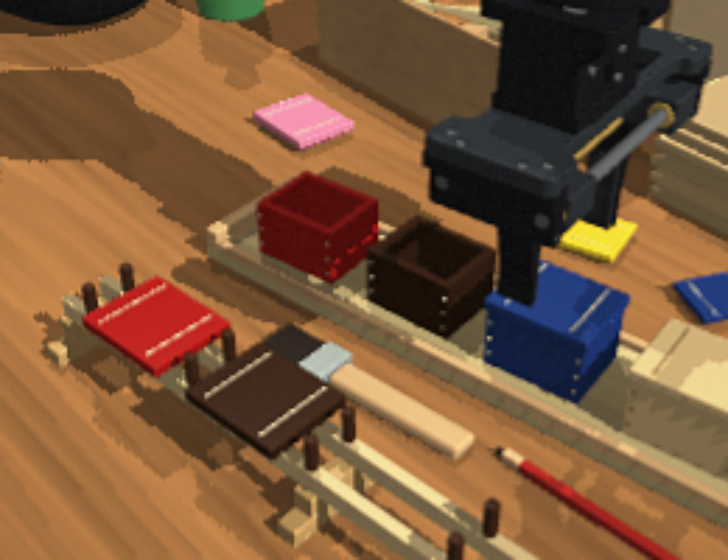

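The dark lid lies flat in bay 2 at (265,400), the boxes haven't moved, and the gripper is over the blue lid at (555,300).

Request:
{"name": "arm_command", "arguments": {"steps": [{"slide": [0,0,-0.02],"rot": [0,0,0],"grip": 1},{"slide": [0,0,-0.015],"rot": [0,0,0],"grip": 1},{"slide": [0,0,-0.01],"rot": [0,0,0],"grip": 1},{"slide": [0,0,-0.006],"rot": [0,0,0],"grip": 1},{"slide": [0,0,0],"rot": [0,0,0],"grip": 1},{"slide": [0,0,0],"rot": [0,0,0],"grip": 1},{"slide": [0,0,0],"rot": [0,0,0],"grip": 0.4},{"slide": [0,0,0],"rot": [0,0,0],"grip": 0.4}]}}

```text
time: 18.6
ee_pos: [0.6247, -0.0495, 0.0423]
eef_rot: [0.635, 0.772, 0.0, 0.0]
ft_force: [0.4, -0.1, -0.6]
width: 0.0741
grip_force: 0.0
```

Request:
{"name": "arm_command", "arguments": {"steps": [{"slide": [0,0,0],"rot": [0,0,0],"grip": 0.4},{"slide": [0,0,0],"rot": [0,0,0],"grip": 0.4},{"slide": [0,0,0],"rot": [0,0,0],"grip": 0.4},{"slide": [0,0,0],"rot": [0,0,0],"grip": 0.4},{"slide": [0,0,0],"rot": [0,0,0],"grip": 0.4},{"slide": [0,0,0],"rot": [0,0,0],"grip": 0.4},{"slide": [0,0,0],"rot": [0,0,0],"grip": 0.4},{"slide": [0,0,0],"rot": [0,0,0],"grip": 0.4}]}}

```text
time: 19.6
ee_pos: [0.6246, -0.0494, 0.0421]
eef_rot: [0.635, 0.772, 0.0, 0.0]
ft_force: [-0.9, 0.0, 1.8]
width: 0.0576
grip_force: 15.0
```

Request:
{"name": "arm_command", "arguments": {"steps": [{"slide": [0,0,0.005],"rot": [0,0,0],"grip": 0.4},{"slide": [0,0,0.01],"rot": [0,0,0],"grip": 0.4},{"slide": [0,0,0.02],"rot": [0,0,0],"grip": 0.4},{"slide": [0,0,0.02],"rot": [0,0,0],"grip": 0.4},{"slide": [-0.0334,-0.0073,0],"rot": [0,0,-1.1],"grip": 0.4},{"slide": [-0.0334,-0.0073,0],"rot": [0,0,-1.1],"grip": 0.4},{"slide": [-0.0334,-0.0073,0],"rot": [0,0,-1.1],"grip": 0.4},{"slide": [-0.0334,-0.0073,0],"rot": [0,0,-1.1],"grip": 0.4}]}}

```text
time: 20.6
ee_pos: [0.4904, -0.079, 0.0983]
eef_rot: [0.665, 0.747, 0.001, 0.0]
ft_force: [0.2, -0.8, 0.0]
width: 0.0577
grip_force: 15.0
```

Request:
{"name": "arm_command", "arguments": {"steps": [{"slide": [-0.0334,-0.0073,0],"rot": [0,0,-1.1],"grip": 0.4},{"slide": [0,0,0],"rot": [0,0,0],"grip": 0.4},{"slide": [0,0,-0.02],"rot": [0,0,0],"grip": 0.4},{"slide": [0,0,-0.02],"rot": [0,0,0],"grip": 0.4},{"slide": [0,0,-0.012],"rot": [0,0,0],"grip": 0.4},{"slide": [0,0,-0.007],"rot": [0,0,0],"grip": 0.4},{"slide": [0,0,-0.003],"rot": [0,0,0],"grip": 0.4},{"slide": [0,0,0],"rot": [0,0,0],"grip": 0.4}]}}

```text
time: 21.6
ee_pos: [0.4578, -0.086, 0.0353]
eef_rot: [0.671, 0.741, 0.0, 0.0]
ft_force: [-0.3, 0.4, -0.4]
width: 0.0578
grip_force: 15.0
```

Request:
{"name": "arm_command", "arguments": {"steps": [{"slide": [0,0,-0.001],"rot": [0,0,0],"grip": 0.4},{"slide": [0,0,-0.001],"rot": [0,0,0],"grip": 0.4},{"slide": [0,0,0],"rot": [0,0,0],"grip": 0.4},{"slide": [0,0,0],"rot": [0,0,0],"grip": 0.4},{"slide": [0,0,0],"rot": [0,0,0],"grip": 0.4},{"slide": [0,0,0],"rot": [0,0,0],"grip": 0.4},{"slide": [0,0,0],"rot": [0,0,0],"grip": 0.4},{"slide": [0,0,0],"rot": [0,0,0],"grip": 0.4}]}}

```text
time: 22.6
ee_pos: [0.4576, -0.086, 0.0331]
eef_rot: [0.671, 0.741, 0.0, 0.0]
ft_force: [0.6, 0.2, -0.1]
width: 0.0573
grip_force: 15.0
```

Request:
{"name": "arm_command", "arguments": {"steps": [{"slide": [0,0,0],"rot": [0,0,0],"grip": 0.75},{"slide": [0,0,0],"rot": [0,0,0],"grip": 0.8},{"slide": [0,0,0],"rot": [0,0,0],"grip": 1},{"slide": [0,0,0],"rot": [0,0,0],"grip": 1},{"slide": [0,0,0.02],"rot": [0,0,0],"grip": 1},{"slide": [0,0,0.025],"rot": [0,0,0],"grip": 1},{"slide": [0,0,0.025],"rot": [0,0,0],"grip": 1},{"slide": [0,0,0.02],"rot": [0,0,0],"grip": 1}]}}

```text
time: 23.6
ee_pos: [0.4577, -0.086, 0.1241]
eef_rot: [0.672, 0.741, 0.0, 0.0]
ft_force: [0.2, -0.4, -0.1]
width: 0.0872
grip_force: 0.0
```

Request:
{"name": "arm_command", "arguments": {"steps": [{"slide": [0.0362,-0.0123,0],"rot": [0,0,1.13],"grip": 1},{"slide": [0.0362,-0.0123,0],"rot": [0,0,1.13],"grip": 1},{"slide": [0.0362,-0.0123,0],"rot": [0,0,1.13],"grip": 1},{"slide": [0.0362,-0.0123,0],"rot": [0,0,1.13],"grip": 1},{"slide": [0.0362,-0.0123,0],"rot": [0,0,1.13],"grip": 1},{"slide": [0,0,-0.02],"rot": [0,0,0],"grip": 1},{"slide": [0,0,-0.01],"rot": [0,0,0],"grip": 1},{"slide": [0,0,0],"rot": [0,0,0],"grip": 1}]}}

```text
time: 24.6
ee_pos: [0.6373, -0.1469, 0.092]
eef_rot: [0.634, 0.773, -0.0, -0.001]
ft_force: [-0.4, 0.2, -0.1]
width: 0.087
grip_force: 0.0
```

```bash
python3 - <<'E'
from h import *
p=eyes.camera('side');cv2.imwrite('pics/s8.png',cv2.resize(p['pixels'][150:370,160:450],None,fx=2.7,fy=2.7)[:,:,::-1])
print(sensors.read_state()['ee_pos'])
E
```

```text
[ 0.63783028 -0.14700007  0.09296669]
```

View pics/s8.png

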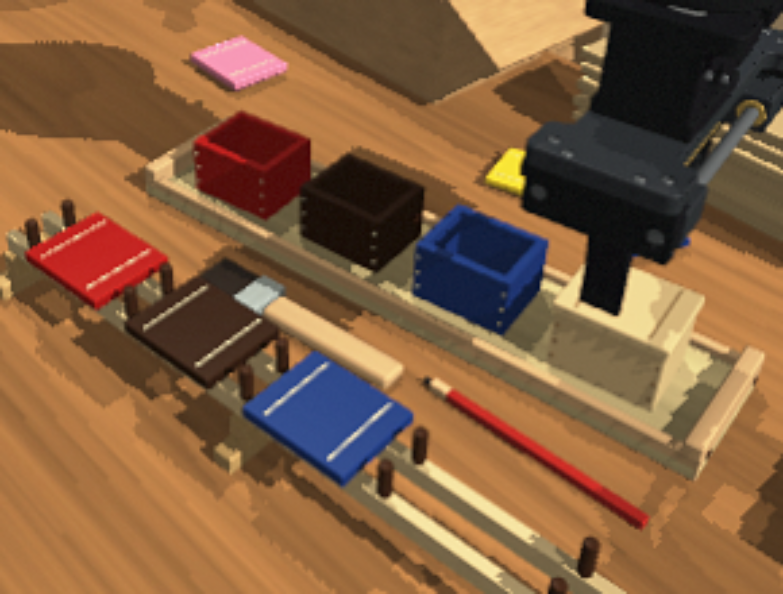

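The blue lid is flat in bay 3 at (328,415), and the gripper is over the pale lid at (640,310).

Request:
{"name": "arm_command", "arguments": {"steps": [{"slide": [0,0,-0.02],"rot": [0,0,0],"grip": 1},{"slide": [0,0,-0.015],"rot": [0,0,0],"grip": 1},{"slide": [0,0,-0.01],"rot": [0,0,0],"grip": 1},{"slide": [0,0,-0.006],"rot": [0,0,0],"grip": 1},{"slide": [0,0,0],"rot": [0,0,0],"grip": 1},{"slide": [0,0,0],"rot": [0,0,0],"grip": 1},{"slide": [0,0,0],"rot": [0,0,0],"grip": 0.4},{"slide": [0,0,0],"rot": [0,0,0],"grip": 0.4}]}}

```text
time: 25.65
ee_pos: [0.6387, -0.1475, 0.0424]
eef_rot: [0.634, 0.773, 0.0, 0.0]
ft_force: [-0.0, 0.2, -0.5]
width: 0.0743
grip_force: 0.0
```

Request:
{"name": "arm_command", "arguments": {"steps": [{"slide": [0,0,0],"rot": [0,0,0],"grip": 0.4},{"slide": [0,0,0],"rot": [0,0,0],"grip": 0.4},{"slide": [0,0,0],"rot": [0,0,0],"grip": 0.4},{"slide": [0,0,0],"rot": [0,0,0],"grip": 0.4},{"slide": [0,0,0],"rot": [0,0,0],"grip": 0.4},{"slide": [0,0,0],"rot": [0,0,0],"grip": 0.4},{"slide": [0,0,0],"rot": [0,0,0],"grip": 0.4},{"slide": [0,0,0],"rot": [0,0,0],"grip": 0.4}]}}

```text
time: 26.65
ee_pos: [0.6386, -0.1475, 0.0421]
eef_rot: [0.634, 0.773, 0.0, 0.0]
ft_force: [-0.4, 0.6, 1.4]
width: 0.0579
grip_force: 15.0
```

Request:
{"name": "arm_command", "arguments": {"steps": [{"slide": [0,0,0.005],"rot": [0,0,0],"grip": 0.4},{"slide": [0,0,0.01],"rot": [0,0,0],"grip": 0.4},{"slide": [0,0,0.02],"rot": [0,0,0],"grip": 0.4},{"slide": [0,0,0.02],"rot": [0,0,0],"grip": 0.4},{"slide": [-0.0343,-0.0068,0],"rot": [0,0,-1.13],"grip": 0.4},{"slide": [-0.0343,-0.0068,0],"rot": [0,0,-1.13],"grip": 0.4},{"slide": [-0.0343,-0.0068,0],"rot": [0,0,-1.13],"grip": 0.4},{"slide": [-0.0343,-0.0068,0],"rot": [0,0,-1.13],"grip": 0.4}]}}

```text
time: 27.65
ee_pos: [0.5007, -0.1751, 0.0983]
eef_rot: [0.664, 0.747, 0.001, 0.0]
ft_force: [-0.4, -0.1, 0.0]
width: 0.0577
grip_force: 15.0
```

Request:
{"name": "arm_command", "arguments": {"steps": [{"slide": [-0.0343,-0.0068,0],"rot": [0,0,-1.13],"grip": 0.4},{"slide": [0,0,0],"rot": [0,0,0],"grip": 0.4},{"slide": [0,0,-0.02],"rot": [0,0,0],"grip": 0.4},{"slide": [0,0,-0.02],"rot": [0,0,0],"grip": 0.4},{"slide": [0,0,-0.012],"rot": [0,0,0],"grip": 0.4},{"slide": [0,0,-0.007],"rot": [0,0,0],"grip": 0.4},{"slide": [0,0,-0.003],"rot": [0,0,0],"grip": 0.4},{"slide": [0,0,0],"rot": [0,0,0],"grip": 0.4}]}}

```text
time: 28.65
ee_pos: [0.4673, -0.1816, 0.0353]
eef_rot: [0.671, 0.741, 0.0, 0.0]
ft_force: [-0.0, -0.5, -0.8]
width: 0.0579
grip_force: 15.0
```

Request:
{"name": "arm_command", "arguments": {"steps": [{"slide": [0,0,-0.001],"rot": [0,0,0],"grip": 0.4},{"slide": [0,0,-0.001],"rot": [0,0,0],"grip": 0.4},{"slide": [0,0,0],"rot": [0,0,0],"grip": 0.4},{"slide": [0,0,0],"rot": [0,0,0],"grip": 0.4},{"slide": [0,0,0],"rot": [0,0,0],"grip": 0.4},{"slide": [0,0,0],"rot": [0,0,0],"grip": 0.4},{"slide": [0,0,0],"rot": [0,0,0],"grip": 0.4},{"slide": [0,0,0],"rot": [0,0,0],"grip": 0.4}]}}

```text
time: 29.65
ee_pos: [0.4671, -0.1815, 0.0331]
eef_rot: [0.671, 0.741, 0.0, 0.0]
ft_force: [0.3, 0.1, -0.6]
width: 0.0576
grip_force: 15.0
```

Release, rise, then swing out of the way for a clear top view.

Request:
{"name": "arm_command", "arguments": {"steps": [{"slide": [0,0,0],"rot": [0,0,0],"grip": 0.75},{"slide": [0,0,0],"rot": [0,0,0],"grip": 0.8},{"slide": [0,0,0],"rot": [0,0,0],"grip": 1},{"slide": [0,0,0],"rot": [0,0,0],"grip": 1},{"slide": [0,0,0.02],"rot": [0,0,0],"grip": 1},{"slide": [0,0,0.03],"rot": [0,0,0],"grip": 1},{"slide": [0,0,0.03],"rot": [0,0,0],"grip": 1},{"slide": [0,0,0.03],"rot": [0,0,0],"grip": 1}]}}

```text
time: 30.65
ee_pos: [0.467, -0.1815, 0.1441]
eef_rot: [0.672, 0.741, 0.0, 0.0]
ft_force: [0.6, 1.4, 0.1]
width: 0.0873
grip_force: 0.0
```

Request:
{"name": "arm_command", "arguments": {"steps": [{"slide": [0.02,0.045,0.01],"rot": [0,0,4],"grip": 1},{"slide": [0.02,0.045,0.01],"rot": [0,0,4],"grip": 1},{"slide": [0.02,0.045,0.01],"rot": [0,0,4],"grip": 1},{"slide": [0.02,0.045,0.01],"rot": [0,0,4],"grip": 1},{"slide": [0,0.05,0],"rot": [0,0,5],"grip": 1},{"slide": [0,0.05,0],"rot": [0,0,5],"grip": 1},{"slide": [0,0.05,0],"rot": [0,0,5],"grip": 1},{"slide": [0,0.05,0],"rot": [0,0,5],"grip": 1}]}}

```text
time: 31.65
ee_pos: [0.5469, 0.2002, 0.1831]
eef_rot: [0.408, 0.913, 0.0, 0.0]
ft_force: [-0.1, 0.0, 0.0]
width: 0.0869
grip_force: 0.0
```

Request:
{"name": "arm_command", "arguments": {"steps": [{"slide": [-0.03,0.045,0],"rot": [0,0,5],"grip": 1},{"slide": [-0.03,0.045,0],"rot": [0,0,5],"grip": 1},{"slide": [-0.03,0.045,0],"rot": [0,0,5],"grip": 1},{"slide": [-0.03,0.045,0],"rot": [0,0,5],"grip": 1},{"slide": [-0.03,0.045,0],"rot": [0,0,5],"grip": 1},{"slide": [-0.03,0.045,0],"rot": [0,0,5],"grip": 1},{"slide": [-0.03,0.045,0],"rot": [0,0,5],"grip": 1},{"slide": [0,0,0],"rot": [0,0,0],"grip": 1}]}}

```text
time: 32.65
ee_pos: [0.3326, 0.5172, 0.1823]
eef_rot: [0.112, 0.994, 0.0, -0.001]
ft_force: [-0.6, -0.7, -0.1]
width: 0.0873
grip_force: 0.0
```

```bash
python3 - <<'E'
from fit import *
P=[eyes.camera('top'),eyes.camera('side')]
print(sensors.read_state()['ee_pos'])
R=np.array([.4529,-.0381]);c,s=np.cos(.0984),np.sin(.0984)
for x,y in [(.4388,.1052),(.4482,.0097),(.4576,-.0859),(.467,-.1814)]:
    v,f=lidfit(P,(x,y,.1),.053,.012);d=v[:2]-R;print(np.round([c*d[0]+s*d[1],-s*d[0]+c*d[1],v[2]-.0984],4),f)
a=cv2.resize(P[0]['pixels'][150:330,190:470],None,fx=2.1,fy=2.1);b=cv2.resize(P[1]['pixels'][170:420,150:480],(588,222))
cv2.imwrite('pics/f.png',np.vstack([a,b])[:,:,::-1])
E
```

```text
[0.33711279 0.51334029 0.18270345]
[-0.0008  0.1434 -0.0116] -1575.9092
[-0.0004  0.0482 -0.0043] -1181.4722900390625
[-0.001  -0.0482  0.006 ] -1680.44580078125
[-0.001  -0.1438 -0.0038] -1878.9188232421875
```

View pics/f.png

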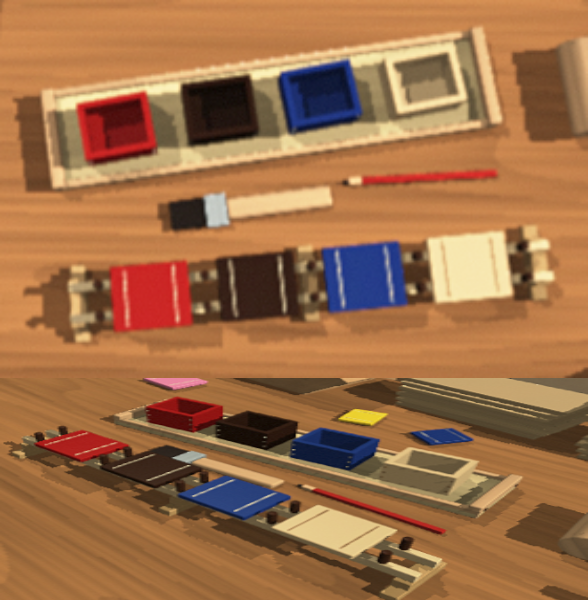

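The four lids lie square in bays 1–4: red (150,295), dark (255,285), blue (363,277), pale (470,268). Each is within 1 mm of its bay's centre, and the boxes are in place.

```bash
python3 -c "
from bench import order
print(order.close_job())"
```

```text
the job is handed in; nothing more can be done
None
```

The job is handed in: the red, dark, blue and pale lids lie flat in bays 1–4, in the order of their boxes and within about 1 mm of the bay centres in the last camera check; the boxes look unmoved, but I have no verdict from the judge.

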